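# Show a guest her jar and paint, then switch on her lamp

### The arm

A 7-joint arm with a two-finger parallel gripper is mounted at the origin on the work surface. World frame = base frame: x ahead of the robot, y to its left, z up, the work surface at z = 0. Lengths are in m, angles in rad, forces in N, time in s.
With the tool pointing down it reaches from about 0.425 to 0.825 m from the base axis. Payload 3.6 kg.
Tool frame: the origin (TCP) lies between the finger pads, 19 mm behind the fingertips; this is the grasp point; z points along the fingers, y is the line along which they close (so a half turn about z gives the same grasp; the last joint's range is limited). The gripper opens to 93 mm and grips with 3 to 60 N. Pads are 15 mm wide; open, the fingers measure 128 mm over their backs; the gripper's body (75 mm by 188 mm) begins 65 mm behind the grasp point.
Start: joints at [1.2, 0.615, -0.013, 1.423, 0.008, 1.103, -0.04], TCP at [0.22, -0.612, 0.237] pointing down, gripper open.
Joint ranges: [-3.12, 3.12], [-0.3, 2.06], [-1.34, 1.32], [0.26, 2.42], [-1.36, 4.5], [0.01, 1.98], [-2.84, 2.84]. Speed limits (rad/s): [2.79, 2.79, 3.14, 3.14, 3.14, 3.14, 3.14].

### API

Orientations are given as a unit quaternion [w, x, y, z].
In Python, from station import bot, vision, nets gives the robot as it stands.
- The arm moves only by the tool send_rows, never from a script. Its argument "plan" is a list of rows, each an object of numbers: "tx", "ty", "tz": the shift along the tool's x, y, z in cm; "wx", "wy", "wz": the turn, a rotation vector about the tool's x, y, z in degrees; "hand": the opening in per cent of the stroke, from 0 (shut) to 100 (fully open). A call has 1 to 20 rows; each row is the pose to reach, as a shift and turn from the pose commanded when the call began, along the tool's axes at that moment; what a row does not reach only later rows make up. A row lasts 1/12 s, in which the tool goes at most 41.7 mm and 7.16 degrees, less where a joint would pass 70% of its speed; a pose out of reach is approached as far as the arm can. A call with a gripper value outside its range is refused whole. The fingers move at their own pace and stop on an object; "newtons" is the grip in N (left out, the last holds). Time passes only in rows, so rows that repeat a pose let the fingers close. It gives the time, the measured TCP pose, the force, the opening and the grip force at its end, in the units of the state.
- bot.get_obs(): the state, without advancing time (a new reading comes with each control period).
- vision.camera(name): name is "side" or "top"; returns a dict with "color" (420x560x3 uint8, blue, green, red), "fovy" (degrees; the focal length in pixels is half the picture's height over the tangent of half this angle, whatever the lens; pixels are square), "cx", "cy" (the principal point, pixels), "xyz" and "attitude" of the camera in the world. Camera axes: x right, y down, z forward; pixel columns grow to the right and rows downward; lengths in m; the calibration is good to about 2 mm. A picture is of the moment at which its call begins. There is no depth.
- bot.hand_in(): hands the job in; it is judged then, once.
Trained networks look in a picture, given as the dict that the camera call returned (one of the last four; its "shot" number tells which), for a name from the list of things; names that differ only in an ending like _2 or _b are one class to them, and where a whole thing is asked for, a point or a joint stands for the part that bears it (a point fixed in the world has none). Each returns a list of dicts, best first, with "p" (0 to 1); they miss things now and then, are a little off and sometimes report something else, mostly with a low value. They report only what shows in the picture. A call takes as long as a camera call. They do not tell look-alikes from the thing itself.
- nets.search_frame(picture, label): "bbox" ([left, top, width, height] in pixels, round what is visible of it).
- nets.trace(picture, label): "pixels" (420x560 bool, what is visible of it) and "bbox" ([left, top, width, height] in pixels, round what is visible of it).
The state is a dict: "clock": time; "joints": joint angles; "qd": joint speeds; "joint_torque": joint torques, N m; "eef_pos": TCP position; "ee_rot": TCP orientation; "wrist_force": force on the tool from outside, world axes, zero at the start; "torque": the same for the moment, N m; "finger_gap": finger opening in m; "gripper_force": force on a finger pad.
Only numpy, scipy, OpenCV 4.12 (cv2) and the standard library are available. Lean on these libraries where they do the work, as an engineer would, in place of code of your own. Each camera call takes 0.05 s, during which the arm holds its last target. There are 200 camera calls.

### The job

Get a guest started at the painting table without picking anything up: with the fingertips pointing down, point at the tallest of the three black corked jars by bringing them just above the middle of its cork, one to three centimetres off and not touching, and stay there about two seconds; then point in the same way, for as long, at the middle of the lid of the widest of the three white paint tubs. Last, switch on her lamp by pushing the lever of the grey switch block all the way over, away from the robot. Touch none of the jars and tubs, bring the fingertips close above no other jar or tub, and leave everything else on the table where it is.

Things in the scene. Friction and masses are not known exactly. Their poses are not given: they have to be found in the camera images.
- jar_tall: TALL JAR (the one to show): the tallest and slimmest of three black jars with a natural cork stopper: round, 66 mm across, 135 mm high with its cork (cork 41 mm across). Loose, upright. Origin: centre of its underside, z up.
- jar_tall_top (a point): centre of the top of the cork of jar_tall, 135 mm above the table; z up
- jar_middle: middle-sized one of the three black jars with a natural cork stopper: round, 72 mm across, 105 mm high with its cork (cork 45 mm across). Loose, upright. Origin: centre of its underside, z up.
- jar_middle_top (a point): centre of the top of the cork of jar_middle, 105 mm above the table; z up
- jar_squat: lowest and widest of the three black jars with a natural cork stopper: round, 84 mm across, 80 mm high with its cork (cork 52 mm across). Loose, upright. Origin: centre of its underside, z up.
- jar_squat_top (a point): centre of the top of the cork of jar_squat, 80 mm above the table; z up
- tub_wide: WIDE TUB (the one to show): clearly the widest of three closed white paint tubs with flat grey lids: round, 70 mm across the lid, 40 mm high. Loose, upright. Origin: centre of its underside, z up.
- tub_wide_top (a point): centre of the top of the lid of tub_wide, 40 mm above the table; z up
- tub_small: smaller one of the three closed white paint tubs with flat grey lids: round, 42 mm across the lid, 40 mm high. Loose, upright. Origin: centre of its underside, z up.
- tub_small_top (a point): centre of the top of the lid of tub_small, 40 mm above the table; z up
- tub_narrow: slightly taller, narrow one of the three closed white paint tubs with flat grey lids: round, 48 mm across the lid, 48 mm high. Loose, upright. Origin: centre of its underside, z up.
- tub_narrow_top (a point): centre of the top of the lid of tub_narrow, 48 mm above the table; z up
- lamp_switch_base: grey block of the table-lamp switch, fixed to the table, 70 (x) x 50 (y) x 25 mm high, turned up to 0.5 rad. Origin: centre of its underside; its x axis points from the robot's side to the far side, z up. The lever's hinge lies along its y axis, 22 mm above the origin.
- lamp_switch_tip (a point): centre of the black ball (26 mm across) at the end of the 10 mm thick, 80 mm long steel lever of the lamp switch. At lever value 0 it lies 38 mm to the -x side of the block's origin and 92 mm up, at value 1.0 it lies 38 mm to the +x side and 92 mm up; half way it is 102 mm up. Moves with the lever.
- lamp_switch (a joint): angle of the lamp switch's lever (rad): 0 = leaning fully to the block's -x side (to the robot, off), 1.0 = fully over to the +x side (away from the robot, on; end stop). Starts at 0 to 0.12. Stays where it is left; moving it takes about 1 N at the ball.
- beaker: bystander: open black plastic beaker without a cork, 72 mm across, 85 mm high, beyond the tubs. Origin: centre of its underside.
- paint_bottle: bystander: yellow paint bottle with white cap, 56 mm across, 140 mm high, beyond the tubs. Origin: centre of its underside.
- medallion: bystander: flat plaster disc, 60 mm across, 6 mm thick, lying among the tubs. Origin: centre of its underside.
- stick: bystander: flat wooden stir stick, 115 x 10 x 4 mm, lying on the table. Origin: centre of its underside, x along it.
- dotting_tool: bystander: white dotting tool with steel point, 120 mm long, 8 mm thick, lying on the table. Origin: under the middle of its 90 mm handle, x towards the point.
- cap_a: bystander: brass bottle cap, 28 mm across, 7 mm thick, lying flat. Origin: centre of its underside.
- cap_b: bystander: steel bottle cap, 28 mm across, 7 mm thick, lying flat. Origin: centre of its underside.
- plate: bystander: white paper plate, 150 mm across, 14 mm high. Origin: centre of its underside.
There are look-alikes about, which are no part of the job. What is shaped like the tub_wide but red or yellow is not meant. What is shaped like the tub_narrow but purple is not meant.

How it is judged:
On the way, in this order (a step that is already met when the one before it is completed fails the run):
1. the tool point stays just above the cork of the tall jar (TCP within 25 mm sideways of its middle, 12 to 65 mm above it, tool within 50 degrees of straight down) (horizontal distance between the grasp point and jar_tall_top below 0.025 m and z of the grasp point in the frame of jar_tall_top between 0.012 and 0.065 m and angle between the grasp point's own z axis and vertical above 2.2 rad), for 1.7 s.
2. the tool point stays just above the lid of the wide tub (same limits) (horizontal distance between the grasp point and tub_wide_top below 0.025 m and z of the grasp point in the frame of tub_wide_top between 0.012 and 0.065 m and angle between the grasp point's own z axis and vertical above 2.2 rad), for 1.7 s.
3. the lever of the lamp switch is fully over (value of joint lamp_switch above 0.85 rad), for 0.1 s.
At the end, for the whole second after the job is handed in: The lever of the lamp switch is fully over (above 0.85 of 1.0 rad), after both pointings in order; all jars and tubs stand upright within 8 mm of where they stood at the start, and every bystander is within 20 mm of where it was (value of joint lamp_switch above 0.85 rad and angle between each of jar_tall, jar_middle, jar_squat, tub_wide, tub_small, tub_narrow's own z axis and vertical below 0.1 rad and distance of each of jar_tall, jar_middle, jar_squat, tub_wide, tub_small, tub_narrow from where it was at the start of the episode below 0.008 m and distance of each of beaker, paint_bottle, medallion, stick, dotting_tool, cap_a, cap_b, plate from where it was at the start of the episode below 0.02 m); the robot touches nothing.
It fails at once if a jar or a tub is touched by the robot (contact force between any of the fingers, the arm and jar_tall above 0.3 N or contact force between any of the fingers, the arm and jar_middle above 0.3 N or contact force between any of the fingers, the arm and jar_squat above 0.3 N or contact force between any of the fingers, the arm and tub_wide above 0.3 N or contact force between any of the fingers, the arm and tub_small above 0.3 N or contact force between any of the fingers, the arm and tub_narrow above 0.3 N).
It fails at once if a jar or a tub is moved or lifted (8 mm) (distance of any of jar_tall, jar_middle, jar_squat, tub_wide, tub_small, tub_narrow from where it was at the start of the episode above 0.008 m).
It fails at once if the tool point comes close above another jar or tub (within 20 mm sideways of its middle and less than 55 mm above it) ((horizontal distance between the grasp point and jar_middle_top below 0.02 m and z of the grasp point in the frame of jar_middle_top between 0.012 and 0.055 m and angle between the grasp point's own z axis and vertical above 2.2 rad) or (horizontal distance between the grasp point and jar_squat_top below 0.02 m and z of the grasp point in the frame of jar_squat_top between 0.012 and 0.055 m and angle between the grasp point's own z axis and vertical above 2.2 rad) or (horizontal distance between the grasp point and tub_small_top below 0.02 m and z of the grasp point in the frame of tub_small_top between 0.012 and 0.055 m and angle between the grasp point's own z axis and vertical above 2.2 rad) or (horizontal distance between the grasp point and tub_narrow_top below 0.02 m and z of the grasp point in the frame of tub_narrow_top between 0.012 and 0.055 m and angle between the grasp point's own z axis and vertical above 2.2 rad)).
It fails at once if a bystander is lifted, pushed or knocked more than 20 mm away (distance of any of beaker, paint_bottle, medallion, stick, dotting_tool, cap_a, cap_b, plate from where it was at the start of the episode above 0.02 m).
It also fails if it takes over 58 s, if anything falls off the work surface, if the arm or the gripper's body presses on something with over 40 N, if the wrist force passes 120 N, or if a joint passes its speed limit or range.

## Working session

There is one attempt and no reset: what is moved stays moved. The work goes in short steps, Python scripts to look and compute and a tool call to move; the robot and the scene stay as the last step left them, time stands still between calls to the robot, and variables do not carry over. Pictures are saved under pics/ and viewed, at most 10 in all, crops included, and the job is handed in when it is done.

Besides the shell and the picture viewer there is one more tool, called after "Call:" by a JSON object that holds its "api" and its "payload". send_rows: Moves the arm, as the interface text tells. Its arguments: {"type":"object","properties":{"plan":{"type":"array"},"newtons":{"type":"number"}},"required":["plan"]}

```bash
mkdir -p pics
cat > h.py <<'E'
import numpy as np, cv2
from station import bot, vision, nets
from scipy.spatial.transform import Rotation as R
def cam(p):
    a=np.array(p["attitude"],float)
    M=a if a.shape==(3,3) else R.from_quat(np.roll(a,-1)).as_matrix()
    f=p["color"].shape[0]/2/np.tan(np.radians(p["fovy"])/2)
    return M,f,np.array(p["xyz"])
def ray(p,u,v,z):
    M,f,o=cam(p); d=M@np.array([(u-p["cx"])/f,(v-p["cy"])/f,1]); return o+d*(z-o[2])/d[2]
def proj(p,X):
    M,f,o=cam(p); c=M.T@(np.array(X)-o); return np.array([p["cx"]+f*c[0]/c[2],p["cy"]+f*c[1]/c[2]])
E
python3 - <<'E'
from h import *
for n in("top","side"):
    p=vision.camera(n); cv2.imwrite(f"pics/{n}.png",p["color"])
    print(n,{k:v for k,v in p.items() if k!="color"})
    for l in["jar_tall","jar_middle","jar_squat","tub_wide","tub_small","tub_narrow","lamp_switch_base","lamp_switch_tip"]:
        print(l,[(round(d["p"],2),[int(x) for x in d["bbox"]]) for d in nets.search_frame(p,l)[:4]])
print(bot.get_obs())
E
```

```text
top {'fovy': 44.50531368052583, 'cx': 283.28187433737213, 'cy': 219.64253379927106, 'xyz': array([ 0.30792433, -0.01364934,  1.5701325 ]), 'attitude': array([-0.06173534,  0.70637546, -0.70223927,  0.06389416]), 'shot': 1}
jar_tall [(0.65, [220, 194, 24, 27])]
jar_middle [(0.62, [247, 142, 23, 25]), (0.57, [156, 258, 33, 26])]
jar_squat [(0.77, [149, 208, 34, 23]), (0.63, [285, 216, 9, 12]), (0.63, [315, 241, 7, 2]), (0.51, [304, 287, 35, 10])]
tub_wide [(0.69, [243, 283, 23, 20]), (0.6, [175, 303, 25, 25]), (0.56, [212, 244, 25, 20]), (0.16, [217, 195, 32, 24])]
tub_small [(0.66, [286, 212, 12, 14]), (0.63, [150, 206, 35, 25])]
tub_narrow [(0.71, [212, 243, 24, 22]), (0.67, [255, 226, 15, 19]), (0.56, [264, 255, 21, 13]), (0.54, [332, 252, 13, 16])]
lamp_switch_base [(0.73, [346, 212, 21, 21])]
lamp_switch_tip [(0.6, [351, 223, 9, 7]), (0.26, [211, 243, 24, 23])]
side {'fovy': 50.23420496004372, 'cx': 271.681714561851, 'cy': 205.31911606122372, 'xyz': array([0.28320616, 0.8186221 , 0.811646  ]), 'attitude': array([ 0.06679328, -0.13611234,  0.89390815, -0.42182971]), 'shot': 2}
jar_
[... 564 characters left out ...]
nts': array([ 1.1994832 ,  0.61488044, -0.01260043,  1.42340832,  0.00810343,
        1.10338728, -0.0404457 ]), 'qd': array([ 0.00139665, -0.00099559,  0.00153779, -0.00071954, -0.00099816,
       -0.00182814, -0.00137022]), 'joint_torque': array([ 3.16448495e-04, -4.58812451e+01,  2.09108312e-01, -1.66033369e+01,
       -6.11118553e-02,  1.31220397e-02,  7.08122712e-06]), 'eef_pos': array([ 0.21972535, -0.61170612,  0.23745016]), 'ee_rot': array([-1.95951333e-05,  9.85174890e-01,  1.71553013e-01,  1.33915557e-05]), 'wrist_force': array([-0.39461617, -0.47425045, -0.58682671]), 'torque': array([-0.02573841, -0.04177494,  0.0023357 ]), 'gripper_force': 0.0, 'finger_gap': 0.09265931323155623}
```

Run:
```python
import cv2
a=cv2.imread("pics/top.png")[120:345,130:400]; cv2.imwrite("pics/topc.png",cv2.resize(a,(720,600),interpolation=cv2.INTER_CUBIC))
a=cv2.imread("pics/side.png")[130:390,150:410]; cv2.imwrite("pics/sidec.png",cv2.resize(a,(600,600),interpolation=cv2.INTER_CUBIC))
```

```text
(no output)
```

View pics/topc.png

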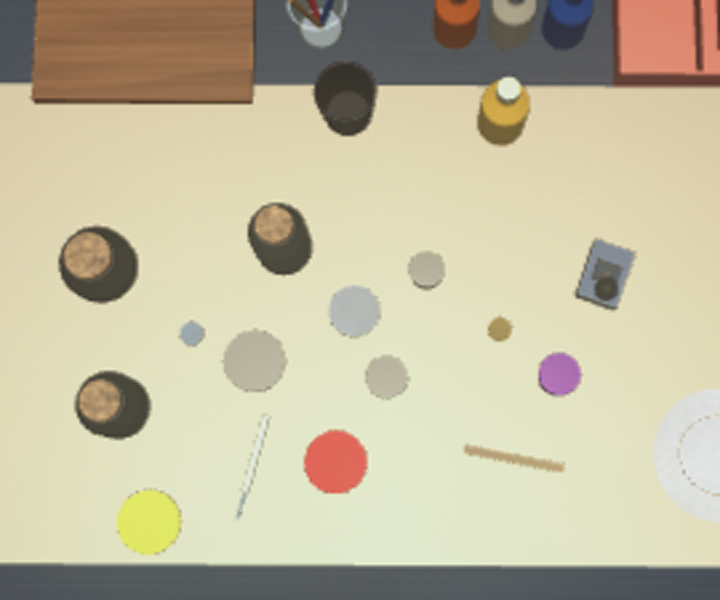

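View pics/sidec.png

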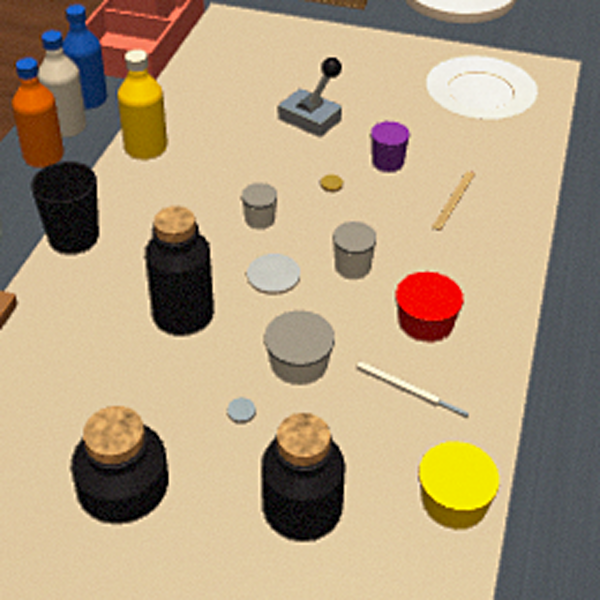

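Top crop: black corked jars at (98,263) squat, (112,404) middle and (281,238) tall, the last with its cork at (274,222). The top crop also shows a beaker without a cork at (346,98). Grey-lid tubs are at (255,361) wide, (426,269) small and (387,377) narrow. Look-alikes are red (336,461), yellow (149,521), purple (559,374), and the medallion at (355,311). The switch ball is at (606,288). The side crop agrees: tall jar cork at (176,222), wide lid (300,339), ball (332,67).

```bash
cat >> h.py <<'E'
def tri(ps,uvs):
    A=[];b=[]
    for p,uv in zip(ps,uvs):
        M,f,o=cam(p); d=ray(p,*uv,0)-o; d/=np.linalg.norm(d); P=np.eye(3)-np.outer(d,d); A.append(P); b.append(P@o)
    return np.linalg.lstsq(np.vstack(A),np.hstack(b),rcond=None)[0]
E
python3 - <<'E'
from h import *
T=vision.camera("top"); S=vision.camera("side")
t=lambda u,v:(130+u/2.6667-.3,120+v/2.6667-.3); s=lambda u,v:(150+u/2.3077-.3,130+v/2.3077-.3)
for n,a,b,z in [("tall",(274,222),(176,222),.135),("wide",(255,361),(300,339),.04),("ball",(606,288),(332,67),.094),
  ("squat",(88,255),(114,432),.08),("middle",(100,400),(304,437),.105),("small",(426,269),(260,195),.04),("narrow",(387,377),(354,236),.048),("bottle",(508,89),(136,60),.14)]:
    print(n,ray(T,*t(*a),z).round(4),ray(S,*s(*b),z).round(4),tri([T,S],[t(*a),s(*b)]).round(4))
print("base corners z.025")
for a in [(597,240),(635,250),(614,309),(576,296)]: print(ray(T,*t(*a),.02).round(4))
for a in [(313,89),(341,108),(320,124),(279,103)]: print(ray(S,*s(*a),.025).round(4))
o=bot.get_obs(); print(R.from_quat(np.roll(o["ee_rot"],-1)).as_matrix().round(3))
E
```

```text
tall [0.6135 0.1282 0.135 ] [0.6093 0.1346 0.135 ] [0.6136 0.1284 0.1289]
wide [0.4743 0.1552 0.04  ] [0.474  0.1624 0.04  ] [0.4755 0.156  0.0325]
ball [ 0.5508 -0.2323  0.094 ] [ 0.5509 -0.2334  0.094 ] [ 0.5507 -0.2322  0.0948]
squat [0.5866 0.3385 0.08  ] [0.5861 0.3442 0.08  ] [0.5882 0.3401 0.0738]
middle [0.4245 0.3124 0.105 ] [0.4243 0.3186 0.105 ] [0.4253 0.3139 0.0985]
small [ 0.5803 -0.0363  0.04  ] [ 0.5803 -0.0329  0.04  ] [ 0.5811 -0.0363  0.0369]
narrow [0.4564 0.0069 0.048 ] [0.4583 0.0108 0.048 ] [0.4579 0.0071 0.0445]
bottle [ 0.7618 -0.1233  0.14  ] [ 0.7594 -0.1124  0.14  ] [ 0.7648 -0.1238  0.1318]
base corners z.025
[ 0.6191 -0.234   0.02  ]
[ 0.6076 -0.2777  0.02  ]
[ 0.5387 -0.252   0.02  ]
[ 0.5535 -0.2087  0.02  ]
[ 0.5869 -0.2762  0.025 ]
[ 0.5402 -0.2453  0.025 ]
[ 0.5568 -0.2038  0.025 ]
[ 0.6206 -0.2323  0.025 ]
[[ 0.941  0.338 -0.   ]
 [ 0.338 -0.941  0.   ]
 [ 0.    -0.    -1.   ]]
```

Call:
{"api": "send_rows", "payload": {"plan": [{"tx": 0.5,"ty": -0.5,"hand": 0},{"tx": 2,"ty": -1.8,"hand": 0},{"tx": 4.5,"ty": -4.1,"hand": 0},{"tx": 7,"ty": -6.4,"hand": 0},{"tx": 9.5,"ty": -8.7,"hand": 0},{"tx": 12,"ty": -10.9,"hand": 0},{"tx": 14.5,"ty": -13.2,"hand": 0},{"tx": 17,"ty": -15.5,"hand": 0},{"tx": 19.5,"ty": -17.8,"hand": 0},{"tx": 22,"ty": -20,"hand": 0},{"tx": 24.5,"ty": -22.3,"hand": 0},{"tx": 26.5,"ty": -24.1,"hand": 0},{"tx": 28.5,"ty": -26,"hand": 0},{"tx": 30,"ty": -27.3,"hand": 0},{"tx": 30.8,"ty": -28,"hand": 0},{"tx": 31,"ty": -28.3,"hand": 0},{"tx": 31,"ty": -28.3,"hand": 0},{"tx": 31,"ty": -28.3,"hand": 0}]}}

```text
$.plan[0]: bad value
```

Call:
{"api": "send_rows", "payload": {"plan": [{"tx": 0.5,"ty": -0.5,"tz": 0,"wx": 0,"wy": 0,"wz": 0,"hand": 0},{"tx": 2,"ty": -1.8,"tz": 0,"wx": 0,"wy": 0,"wz": 0,"hand": 0},{"tx": 4.5,"ty": -4.1,"tz": 0,"wx": 0,"wy": 0,"wz": 0,"hand": 0},{"tx": 7,"ty": -6.4,"tz": 0,"wx": 0,"wy": 0,"wz": 0,"hand": 0},{"tx": 9.5,"ty": -8.7,"tz": 0,"wx": 0,"wy": 0,"wz": 0,"hand": 0},{"tx": 12,"ty": -10.9,"tz": 0,"wx": 0,"wy": 0,"wz": 0,"hand": 0},{"tx": 14.5,"ty": -13.2,"tz": 0,"wx": 0,"wy": 0,"wz": 0,"hand": 0},{"tx": 17,"ty": -15.5,"tz": 0,"wx": 0,"wy": 0,"wz": 0,"hand": 0},{"tx": 19.5,"ty": -17.8,"tz": 0,"wx": 0,"wy": 0,"wz": 0,"hand": 0},{"tx": 22,"ty": -20,"tz": 0,"wx": 0,"wy": 0,"wz": 0,"hand": 0},{"tx": 24.5,"ty": -22.3,"tz": 0,"wx": 0,"wy": 0,"wz": 0,"hand": 0},{"tx": 27,"ty": -24.6,"tz": 0,"wx": 0,"wy": 0,"wz": 0,"hand": 0},{"tx": 29,"ty": -26.4,"tz": 0,"wx": 0,"wy": 0,"wz": 0,"hand": 0},{"tx": 30.5,"ty": -27.8,"tz": 0,"wx": 0,"wy": 0,"wz": 0,"hand": 0},{"tx": 31,"ty": -28.3,"tz": 0,"wx": 0,"wy": 0,"wz": 0,"hand": 0},{"tx": 31,"ty": -28.3,"tz": 0,"wx": 0,"wy": 0,"wz": 0,"hand": 0}]}}

```text
clock: 2.33
eef_pos: [0.4166, -0.2384, 0.2377]
ee_rot: [-0.0, 0.985, 0.174, 0.0]
wrist_force: [-0.6, 0.3, 0.5]
finger_gap: 0.0006
gripper_force: 0.0
```

Call:
{"api": "send_rows", "payload": {"plan": [{"tx": 0.5,"ty": -0.5,"tz": 0,"wx": 0,"wy": 0,"wz": 0,"hand": 0},{"tx": 2,"ty": -1.8,"tz": 0,"wx": 0,"wy": 0,"wz": 0,"hand": 0},{"tx": 4.5,"ty": -4.1,"tz": 0,"wx": 0,"wy": 0,"wz": 0,"hand": 0},{"tx": 7,"ty": -6.4,"tz": 0,"wx": 0,"wy": 0,"wz": 0,"hand": 0},{"tx": 9.5,"ty": -8.7,"tz": 0,"wx": 0,"wy": 0,"wz": 0,"hand": 0},{"tx": 12,"ty": -10.9,"tz": 0,"wx": 0,"wy": 0,"wz": 0,"hand": 0},{"tx": 14.5,"ty": -13.2,"tz": 0,"wx": 0,"wy": 0,"wz": 0,"hand": 0},{"tx": 17,"ty": -15.5,"tz": 0,"wx": 0,"wy": 0,"wz": 0,"hand": 0},{"tx": 19.5,"ty": -17.8,"tz": 0,"wx": 0,"wy": 0,"wz": 0,"hand": 0},{"tx": 22,"ty": -20,"tz": 0,"wx": 0,"wy": 0,"wz": 0,"hand": 0},{"tx": 24.5,"ty": -22.3,"tz": 0,"wx": 0,"wy": 0,"wz": 0,"hand": 0},{"tx": 27,"ty": -24.6,"tz": 0,"wx": 0,"wy": 0,"wz": 0,"hand": 0},{"tx": 29,"ty": -26.4,"tz": 0,"wx": 0,"wy": 0,"wz": 0,"hand": 0},{"tx": 30.5,"ty": -27.8,"tz": 0,"wx": 0,"wy": 0,"wz": 0,"hand": 0},{"tx": 31,"ty": -28.2,"tz": 0,"wx": 0,"wy": 0,"wz": 0,"hand": 0},{"tx": 31,"ty": -28.2,"tz": 0,"wx": 0,"wy": 0,"wz": 0,"hand": 0},{"tx": 31,"ty": -28.2,"tz": 0,"wx": 0,"wy": 0,"wz": 0,"hand": 0},{"tx": 31,"ty": -28.2,"tz": 0,"wx": 0,"wy": 0,"wz": 0,"hand": 0}]}}

```text
clock: 3.83
eef_pos: [0.612, 0.1264, 0.2374]
ee_rot: [0.001, 0.986, 0.17, -0.0]
wrist_force: [0.2, -1.1, 0.8]
finger_gap: 0.0002
gripper_force: 0.0
```

Run:
```python
from h import *
p=vision.camera("side"); a=p["color"][130:330,160:360]; cv2.imwrite("pics/s2.png",cv2.resize(a,(600,600),interpolation=cv2.INTER_CUBIC))
print(bot.get_obs()["eef_pos"],bot.get_obs()["joints"].round(2))
```

```text
[0.61203105 0.12668877 0.23759969] [-0.16  0.58 -0.13  1.5   0.08  1.07 -1.54]
```

View pics/s2.png

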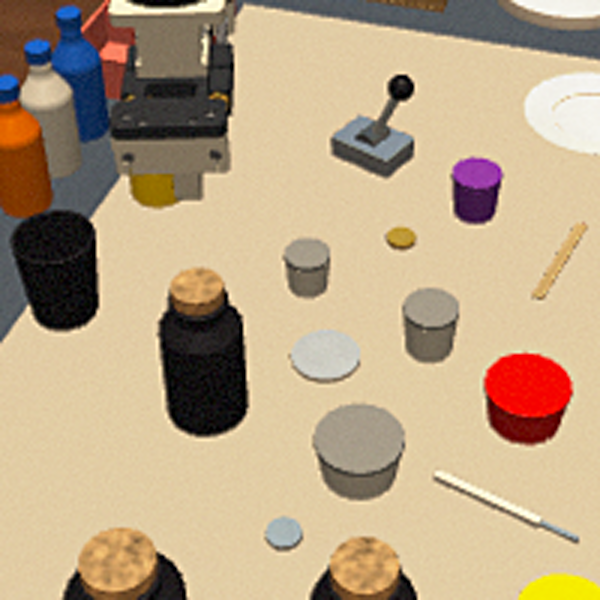

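The closed fingertips at crop (188,195) hang straight over the tall jar's cork (198,285). Now descending.

Call:
{"api": "send_rows", "payload": {"plan": [{"tx": 0.1,"ty": -0.2,"tz": 1,"wx": 0,"wy": 0,"wz": 0,"hand": 0},{"tx": 0.1,"ty": -0.2,"tz": 2.2,"wx": 0,"wy": 0,"wz": 0,"hand": 0},{"tx": 0.1,"ty": -0.2,"tz": 3.5,"wx": 0,"wy": 0,"wz": 0,"hand": 0},{"tx": 0.1,"ty": -0.2,"tz": 4.7,"wx": 0,"wy": 0,"wz": 0,"hand": 0},{"tx": 0.1,"ty": -0.2,"tz": 5.6,"wx": 0,"wy": 0,"wz": 0,"hand": 0},{"tx": 0.1,"ty": -0.2,"tz": 6.2,"wx": 0,"wy": 0,"wz": 0,"hand": 0},{"tx": 0.1,"ty": -0.2,"tz": 6.2,"wx": 0,"wy": 0,"wz": 0,"hand": 0},{"tx": 0.1,"ty": -0.2,"tz": 6.2,"wx": 0,"wy": 0,"wz": 0,"hand": 0},{"tx": 0.1,"ty": -0.2,"tz": 6.2,"wx": 0,"wy": 0,"wz": 0,"hand": 0},{"tx": 0.1,"ty": -0.2,"tz": 6.2,"wx": 0,"wy": 0,"wz": 0,"hand": 0}]}}

```text
clock: 4.72
eef_pos: [0.613, 0.132, 0.1763]
ee_rot: [-0.0, 0.985, 0.172, 0.001]
wrist_force: [0.3, -0.4, 0.5]
finger_gap: 0.0005
gripper_force: 0.0
```

Run:
```python
from h import *
p=vision.camera("side"); a=p["color"][130:330,160:360]; cv2.imwrite("pics/s3.png",cv2.resize(a,(600,600),interpolation=cv2.INTER_CUBIC))
```

```text
(no output)
```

View pics/s3.png

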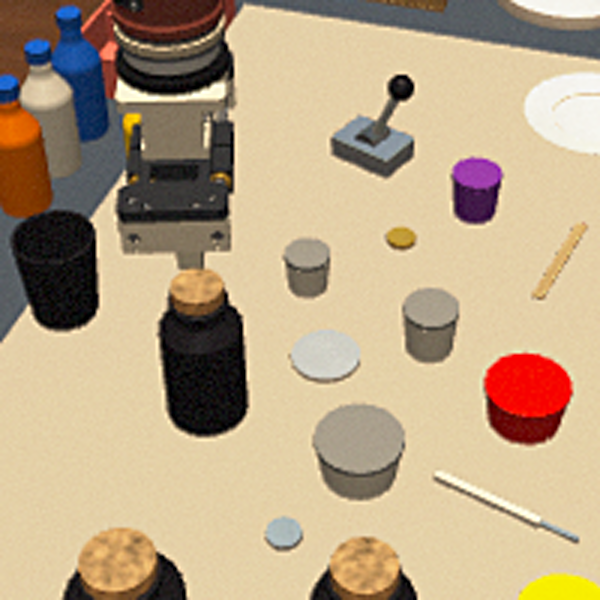

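Tips at crop (191,268) sit about 2 cm above the cork (198,285), roughly centred. Holding with a 3 mm nudge.

Call:
{"api": "send_rows", "payload": {"plan": [{"tx": -0.2,"ty": 0,"tz": 0,"wx": 0,"wy": 0,"wz": 0,"hand": 0},{"tx": -0.3,"ty": 0,"tz": 0,"wx": 0,"wy": 0,"wz": 0,"hand": 0},{"tx": -0.3,"ty": 0,"tz": 0,"wx": 0,"wy": 0,"wz": 0,"hand": 0},{"tx": -0.3,"ty": 0,"tz": 0,"wx": 0,"wy": 0,"wz": 0,"hand": 0},{"tx": -0.3,"ty": 0,"tz": 0,"wx": 0,"wy": 0,"wz": 0,"hand": 0},{"tx": -0.3,"ty": 0,"tz": 0,"wx": 0,"wy": 0,"wz": 0,"hand": 0},{"tx": -0.3,"ty": 0,"tz": 0,"wx": 0,"wy": 0,"wz": 0,"hand": 0},{"tx": -0.3,"ty": 0,"tz": 0,"wx": 0,"wy": 0,"wz": 0,"hand": 0},{"tx": -0.3,"ty": 0,"tz": 0,"wx": 0,"wy": 0,"wz": 0,"hand": 0},{"tx": -0.3,"ty": 0,"tz": 0,"wx": 0,"wy": 0,"wz": 0,"hand": 0},{"tx": -0.3,"ty": 0,"tz": 0,"wx": 0,"wy": 0,"wz": 0,"hand": 0},{"tx": -0.3,"ty": 0,"tz": 0,"wx": 0,"wy": 0,"wz": 0,"hand": 0},{"tx": -0.3,"ty": 0,"tz": 0,"wx": 0,"wy": 0,"wz": 0,"hand": 0},{"tx": -0.3,"ty": 0,"tz": 0,"wx": 0,"wy": 0,"wz": 0,"hand": 0},{"tx": -0.3,"ty": 0,"tz": 0,"wx": 0,"wy": 0,"wz": 0,"hand": 0},{"tx": -0.3,"ty": 0,"tz": 0,"wx": 0,"wy": 0,"wz": 0,"hand": 0},{"tx": -0.3,"ty": 0,"tz": 0,"wx": 0,"wy": 0,"wz": 0,"hand": 0},{"tx": -0.3,"ty": 0,"tz": 0,"wx": 0,"wy": 0,"wz": 0,"hand": 0},{"tx": -0.3,"ty": 0,"tz": 0,"wx": 0,"wy": 0,"wz": 0,"hand": 0},{"tx": -0.3,"ty": 0,"tz": 0,"wx": 0,"wy": 0,"wz": 0,"hand": 0}]}}

```text
clock: 6.43
eef_pos: [0.6097, 0.1308, 0.1755]
ee_rot: [-0.0, 0.985, 0.172, -0.0]
wrist_force: [0.6, -0.1, 0.4]
finger_gap: 0.0007
gripper_force: 0.0
```

Call:
{"api": "send_rows", "payload": {"plan": [{"tx": 0,"ty": 0,"tz": 0,"wx": 0,"wy": 0,"wz": 0,"hand": 0},{"tx": 0,"ty": 0,"tz": 0,"wx": 0,"wy": 0,"wz": 0,"hand": 0},{"tx": 0,"ty": 0,"tz": 0,"wx": 0,"wy": 0,"wz": 0,"hand": 0},{"tx": 0,"ty": 0,"tz": 0,"wx": 0,"wy": 0,"wz": 0,"hand": 0},{"tx": 0,"ty": 0,"tz": 0,"wx": 0,"wy": 0,"wz": 0,"hand": 0},{"tx": 0,"ty": 0,"tz": 0,"wx": 0,"wy": 0,"wz": 0,"hand": 0},{"tx": 0,"ty": 0,"tz": -1,"wx": 0,"wy": 0,"wz": 0,"hand": 0},{"tx": 0,"ty": 0,"tz": -2.5,"wx": 0,"wy": 0,"wz": 0,"hand": 0},{"tx": 0,"ty": 0,"tz": -4,"wx": 0,"wy": 0,"wz": 0,"hand": 0},{"tx": 0,"ty": 0,"tz": -5,"wx": 0,"wy": 0,"wz": 0,"hand": 0},{"tx": 0,"ty": 0,"tz": -5,"wx": 0,"wy": 0,"wz": 0,"hand": 0},{"tx": 0,"ty": 0,"tz": -5,"wx": 0,"wy": 0,"wz": 0,"hand": 0}]}}

```text
clock: 7.43
eef_pos: [0.6099, 0.1309, 0.2262]
ee_rot: [-0.0, 0.985, 0.172, 0.001]
wrist_force: [0.0, 0.5, -0.0]
finger_gap: 0.0003
gripper_force: 0.0
```

Call:
{"api": "send_rows", "payload": {"plan": [{"tx": -0.6,"ty": -0.4,"tz": 0,"wx": 0,"wy": 0,"wz": 0,"hand": 0},{"tx": -2.2,"ty": -1.3,"tz": 0,"wx": 0,"wy": 0,"wz": 0,"hand": 0},{"tx": -4.2,"ty": -2.5,"tz": 0,"wx": 0,"wy": 0,"wz": 0,"hand": 0},{"tx": -6.2,"ty": -3.7,"tz": 0,"wx": 0,"wy": 0,"wz": 0,"hand": 0},{"tx": -8.2,"ty": -4.9,"tz": 0,"wx": 0,"wy": 0,"wz": 0,"hand": 0},{"tx": -10.2,"ty": -6.1,"tz": 0,"wx": 0,"wy": 0,"wz": 0,"hand": 0},{"tx": -11.5,"ty": -6.9,"tz": 0,"wx": 0,"wy": 0,"wz": 0,"hand": 0},{"tx": -11.9,"ty": -7.2,"tz": 0.5,"wx": 0,"wy": 0,"wz": 0,"hand": 0},{"tx": -11.9,"ty": -7.2,"tz": 2,"wx": 0,"wy": 0,"wz": 0,"hand": 0},{"tx": -11.9,"ty": -7.2,"tz": 3.5,"wx": 0,"wy": 0,"wz": 0,"hand": 0},{"tx": -11.9,"ty": -7.2,"tz": 5,"wx": 0,"wy": 0,"wz": 0,"hand": 0},{"tx": -11.9,"ty": -7.2,"tz": 6.5,"wx": 0,"wy": 0,"wz": 0,"hand": 0},{"tx": -11.9,"ty": -7.2,"tz": 8,"wx": 0,"wy": 0,"wz": 0,"hand": 0},{"tx": -11.9,"ty": -7.2,"tz": 9.5,"wx": 0,"wy": 0,"wz": 0,"hand": 0},{"tx": -11.9,"ty": -7.2,"tz": 11,"wx": 0,"wy": 0,"wz": 0,"hand": 0},{"tx": -11.9,"ty": -7.2,"tz": 12.5,"wx": 0,"wy": 0,"wz": 0,"hand": 0},{"tx": -11.9,"ty": -7.2,"tz": 13.7,"wx": 0,"wy": 0,"wz": 0,"hand": 0},{"tx": -11.9,"ty": -7.2,"tz": 14.2,"wx": 0,"wy": 0,"wz": 0,"hand": 0},{"tx": -11.9,"ty": -7.2,"tz": 14.2,"wx": 0,"wy": 0,"wz": 0,"hand": 0},{"tx": -11.9,"ty": -7.2,"tz": 14.2,"wx": 0,"wy": 0,"wz": 0,"hand": 0}]}}

```text
clock: 9.1
eef_pos: [0.4734, 0.1583, 0.0832]
ee_rot: [0.0, 0.985, 0.171, -0.0]
wrist_force: [-0.2, 0.3, -0.3]
finger_gap: 0.0008
gripper_force: 0.0
```

Run:
```python
from h import *
p=vision.camera("side"); a=p["color"][130:330,160:360]; cv2.imwrite("pics/s4.png",cv2.resize(a,(600,600),interpolation=cv2.INTER_CUBIC))
```

```text
(no output)
```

View pics/s4.png

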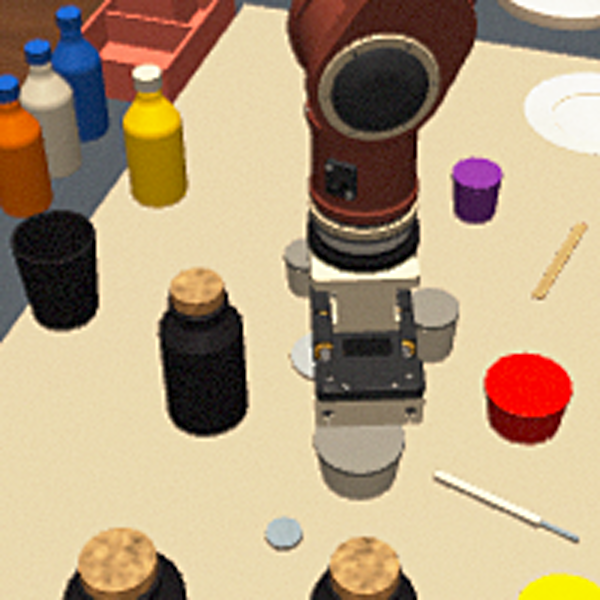

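The gripper is centred over the wide tub's lid (crop (360,440)), touching nothing. Holding, then rising.

Call:
{"api": "send_rows", "payload": {"plan": [{"tx": 0,"ty": 0,"tz": 0,"wx": 0,"wy": 0,"wz": 0,"hand": 0},{"tx": 0,"ty": 0,"tz": 0,"wx": 0,"wy": 0,"wz": 0,"hand": 0},{"tx": 0,"ty": 0,"tz": 0,"wx": 0,"wy": 0,"wz": 0,"hand": 0},{"tx": 0,"ty": 0,"tz": 0,"wx": 0,"wy": 0,"wz": 0,"hand": 0},{"tx": 0,"ty": 0,"tz": 0,"wx": 0,"wy": 0,"wz": 0,"hand": 0},{"tx": 0,"ty": 0,"tz": 0,"wx": 0,"wy": 0,"wz": 0,"hand": 0},{"tx": 0,"ty": 0,"tz": 0,"wx": 0,"wy": 0,"wz": 0,"hand": 0},{"tx": 0,"ty": 0,"tz": 0,"wx": 0,"wy": 0,"wz": 0,"hand": 0},{"tx": 0,"ty": 0,"tz": 0,"wx": 0,"wy": 0,"wz": 0,"hand": 0},{"tx": 0,"ty": 0,"tz": 0,"wx": 0,"wy": 0,"wz": 0,"hand": 0},{"tx": 0,"ty": 0,"tz": 0,"wx": 0,"wy": 0,"wz": 0,"hand": 0},{"tx": 0,"ty": 0,"tz": 0,"wx": 0,"wy": 0,"wz": 0,"hand": 0},{"tx": 0,"ty": 0,"tz": 0,"wx": 0,"wy": 0,"wz": 0,"hand": 0},{"tx": 0,"ty": 0,"tz": 0,"wx": 0,"wy": 0,"wz": 0,"hand": 0},{"tx": 0,"ty": 0,"tz": 0,"wx": 0,"wy": 0,"wz": 0,"hand": 0},{"tx": 0,"ty": 0,"tz": 0,"wx": 0,"wy": 0,"wz": 0,"hand": 0},{"tx": 0,"ty": 0,"tz": 0,"wx": 0,"wy": 0,"wz": 0,"hand": 0},{"tx": 0,"ty": 0,"tz": 0,"wx": 0,"wy": 0,"wz": 0,"hand": 0},{"tx": 0,"ty": 0,"tz": 0,"wx": 0,"wy": 0,"wz": 0,"hand": 0},{"tx": 0,"ty": 0,"tz": 0,"wx": 0,"wy": 0,"wz": 0,"hand": 0}]}}

```text
clock: 10.82
eef_pos: [0.4733, 0.1584, 0.0835]
ee_rot: [-0.0, 0.985, 0.172, 0.0]
wrist_force: [0.4, -0.2, 0.3]
finger_gap: 0.0003
gripper_force: 0.0
```

Call:
{"api": "send_rows", "payload": {"plan": [{"tx": 0,"ty": 0,"tz": 0,"wx": 0,"wy": 0,"wz": 0,"hand": 0},{"tx": 0,"ty": 0,"tz": 0,"wx": 0,"wy": 0,"wz": 0,"hand": 0},{"tx": 0,"ty": 0,"tz": 0,"wx": 0,"wy": 0,"wz": 0,"hand": 0},{"tx": 0,"ty": 0,"tz": 0,"wx": 0,"wy": 0,"wz": 0,"hand": 0},{"tx": 0,"ty": 0,"tz": 0,"wx": 0,"wy": 0,"wz": 0,"hand": 0},{"tx": 0,"ty": 0,"tz": 0,"wx": 0,"wy": 0,"wz": 0,"hand": 0},{"tx": 0,"ty": 0,"tz": -0.5,"wx": 0,"wy": 0,"wz": 0,"hand": 0},{"tx": 0,"ty": 0,"tz": -2,"wx": 0,"wy": 0,"wz": 0,"hand": 0},{"tx": 0,"ty": 0,"tz": -4,"wx": 0,"wy": 0,"wz": 0,"hand": 0},{"tx": 0,"ty": 0,"tz": -6,"wx": 0,"wy": 0,"wz": 0,"hand": 0},{"tx": 0,"ty": 0,"tz": -8,"wx": 0,"wy": 0,"wz": 0,"hand": 0},{"tx": 0,"ty": 0,"tz": -10,"wx": 0,"wy": 0,"wz": 0,"hand": 0},{"tx": 0,"ty": 0,"tz": -12,"wx": 0,"wy": 0,"wz": 0,"hand": 0},{"tx": 0,"ty": 0,"tz": -13.5,"wx": 0,"wy": 0,"wz": 0,"hand": 0},{"tx": 0,"ty": 0,"tz": -14,"wx": 0,"wy": 0,"wz": 0,"hand": 0},{"tx": 0,"ty": 0,"tz": -14,"wx": 0,"wy": 0,"wz": 0,"hand": 0}]}}

```text
clock: 12.15
eef_pos: [0.474, 0.1586, 0.2249]
ee_rot: [-0.0, 0.985, 0.172, 0.002]
wrist_force: [0.4, 0.1, -0.1]
finger_gap: 0.0003
gripper_force: 0.0
```

Call:
{"api": "send_rows", "payload": {"plan": [{"tx": -0.2,"ty": 0.7,"tz": 0,"wx": 0,"wy": 0,"wz": 1,"hand": 0},{"tx": -0.6,"ty": 2.2,"tz": 0,"wx": 0,"wy": 0,"wz": 3,"hand": 0},{"tx": -1.1,"ty": 4.4,"tz": 0,"wx": 0,"wy": 0,"wz": 5.5,"hand": 0},{"tx": -1.7,"ty": 6.6,"tz": 0,"wx": 0,"wy": 0,"wz": 8,"hand": 0},{"tx": -2.3,"ty": 8.8,"tz": 0,"wx": 0,"wy": 0,"wz": 10.5,"hand": 0},{"tx": -2.8,"ty": 11,"tz": 0,"wx": 0,"wy": 0,"wz": 13,"hand": 0},{"tx": -3.4,"ty": 13.2,"tz": 0,"wx": 0,"wy": 0,"wz": 15.5,"hand": 0},{"tx": -4,"ty": 15.4,"tz": 0,"wx": 0,"wy": 0,"wz": 18,"hand": 0},{"tx": -4.5,"ty": 17.6,"tz": 0,"wx": 0,"wy": 0,"wz": 20.5,"hand": 0},{"tx": -5.1,"ty": 19.8,"tz": 0,"wx": 0,"wy": 0,"wz": 23,"hand": 0},{"tx": -5.7,"ty": 22,"tz": 0,"wx": 0,"wy": 0,"wz": 25.5,"hand": 0},{"tx": -6.2,"ty": 24.2,"tz": 0,"wx": 0,"wy": 0,"wz": 28,"hand": 0},{"tx": -6.8,"ty": 26.4,"tz": 0,"wx": 0,"wy": 0,"wz": 30.5,"hand": 0},{"tx": -7.4,"ty": 28.6,"tz": 0,"wx": 0,"wy": 0,"wz": 33,"hand": 0},{"tx": -8,"ty": 30.8,"tz": 0,"wx": 0,"wy": 0,"wz": 35.5,"hand": 0},{"tx": -8.5,"ty": 33,"tz": 0,"wx": 0,"wy": 0,"wz": 38,"hand": 0},{"tx": -9.1,"ty": 35.2,"tz": 0,"wx": 0,"wy": 0,"wz": 40,"hand": 0},{"tx": -9.4,"ty": 36.4,"tz": 0,"wx": 0,"wy": 0,"wz": 41,"hand": 0},{"tx": -9.4,"ty": 36.4,"tz": 0,"wx": 0,"wy": 0,"wz": 41,"hand": 0},{"tx": -9.4,"ty": 36.4,"tz": 0,"wx": 0,"wy": 0,"wz": 41,"hand": 0}]}}

```text
clock: 13.82
eef_pos: [0.5069, -0.2163, 0.2226]
ee_rot: [-0.0, 0.983, -0.185, -0.001]
wrist_force: [0.1, 1.0, 0.1]
finger_gap: 0.0006
gripper_force: 0.0
```

Call:
{"api": "send_rows", "payload": {"plan": [{"tx": 0,"ty": 0,"tz": 0.5,"wx": 0,"wy": 0,"wz": 0,"hand": 0},{"tx": 0,"ty": 0,"tz": 2,"wx": 0,"wy": 0,"wz": 0,"hand": 0},{"tx": 0,"ty": 0,"tz": 4,"wx": 0,"wy": 0,"wz": 0,"hand": 0},{"tx": 0,"ty": 0,"tz": 6,"wx": 0,"wy": 0,"wz": 0,"hand": 0},{"tx": 0,"ty": 0,"tz": 8,"wx": 0,"wy": 0,"wz": 0,"hand": 0},{"tx": 0,"ty": 0,"tz": 10,"wx": 0,"wy": 0,"wz": 0,"hand": 0},{"tx": 0,"ty": 0,"tz": 11.7,"wx": 0,"wy": 0,"wz": 0,"hand": 0},{"tx": 0,"ty": 0,"tz": 12.5,"wx": 0,"wy": 0,"wz": 0,"hand": 0},{"tx": 0,"ty": 0,"tz": 12.5,"wx": 0,"wy": 0,"wz": 0,"hand": 0},{"tx": 0,"ty": 0,"tz": 12.5,"wx": 0,"wy": 0,"wz": 0,"hand": 0}]}}

```text
clock: 14.65
eef_pos: [0.5081, -0.215, 0.0985]
ee_rot: [-0.0, 0.983, -0.184, -0.0]
wrist_force: [0.3, 0.2, 0.2]
finger_gap: 0.0004
gripper_force: 0.0
```

Run:
```python
from h import *
p=vision.camera("side"); a=p["color"][100:240,220:400]; cv2.imwrite("pics/s5.png",cv2.resize(a,(720,560),interpolation=cv2.INTER_CUBIC))
```

```text
(no output)
```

View pics/s5.png

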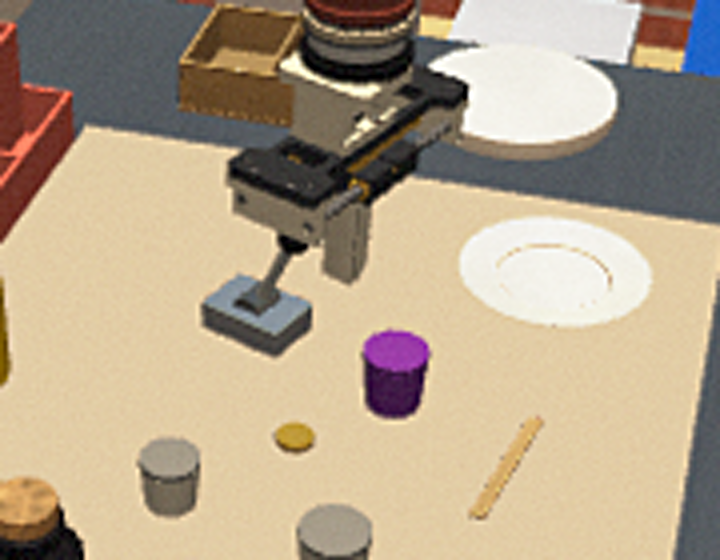

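The closed fingers (347,240) stand on the robot's side of the ball (292,243), with a gap. Pushing along tool x.

Call:
{"api": "send_rows", "payload": {"plan": [{"tx": 0.5,"ty": 0,"tz": 0,"wx": 0,"wy": 0,"wz": 0,"hand": 0},{"tx": 1,"ty": 0,"tz": 0,"wx": 0,"wy": 0,"wz": 0,"hand": 0},{"tx": 1.5,"ty": 0,"tz": 0,"wx": 0,"wy": 0,"wz": 0,"hand": 0},{"tx": 2,"ty": 0,"tz": 0,"wx": 0,"wy": 0,"wz": 0,"hand": 0},{"tx": 2.5,"ty": 0,"tz": 0,"wx": 0,"wy": 0,"wz": 0,"hand": 0},{"tx": 3,"ty": 0,"tz": 0,"wx": 0,"wy": 0,"wz": 0,"hand": 0},{"tx": 3.5,"ty": 0,"tz": 0,"wx": 0,"wy": 0,"wz": 0,"hand": 0},{"tx": 4,"ty": 0,"tz": 0,"wx": 0,"wy": 0,"wz": 0,"hand": 0},{"tx": 4.5,"ty": 0,"tz": 0,"wx": 0,"wy": 0,"wz": 0,"hand": 0},{"tx": 5,"ty": 0,"tz": 0,"wx": 0,"wy": 0,"wz": 0,"hand": 0},{"tx": 5.5,"ty": 0,"tz": 0,"wx": 0,"wy": 0,"wz": 0,"hand": 0},{"tx": 6,"ty": 0,"tz": 0,"wx": 0,"wy": 0,"wz": 0,"hand": 0},{"tx": 6.5,"ty": 0,"tz": 0,"wx": 0,"wy": 0,"wz": 0,"hand": 0},{"tx": 7,"ty": 0,"tz": 0,"wx": 0,"wy": 0,"wz": 0,"hand": 0},{"tx": 7.5,"ty": 0,"tz": 0,"wx": 0,"wy": 0,"wz": 0,"hand": 0},{"tx": 8,"ty": 0,"tz": 0,"wx": 0,"wy": 0,"wz": 0,"hand": 0},{"tx": 8.4,"ty": 0,"tz": 0,"wx": 0,"wy": 0,"wz": 0,"hand": 0},{"tx": 8.8,"ty": 0,"tz": 0,"wx": 0,"wy": 0,"wz": 0,"hand": 0},{"tx": 8.8,"ty": 0,"tz": 0,"wx": 0,"wy": 0,"wz": 0,"hand": 0},{"tx": 8.8,"ty": 0,"tz": 0,"wx": 0,"wy": 0,"wz": 0,"hand": 0}]}}

```text
clock: 16.37
eef_pos: [0.5905, -0.2482, 0.0986]
ee_rot: [0.0, 0.983, -0.184, 0.001]
wrist_force: [-0.6, -0.4, 0.0]
finger_gap: 0.0006
gripper_force: 0.0
```

Call:
{"api": "send_rows", "payload": {"plan": [{"tx": 0.2,"ty": 0,"tz": 0,"wx": 0,"wy": 0,"wz": 0,"hand": 0},{"tx": 0.4,"ty": 0,"tz": 0,"wx": 0,"wy": 0,"wz": 0,"hand": 0},{"tx": 0.6,"ty": 0,"tz": 0,"wx": 0,"wy": 0,"wz": 0,"hand": 0},{"tx": 0.6,"ty": 0,"tz": 0,"wx": 0,"wy": 0,"wz": 0,"hand": 0},{"tx": 0.6,"ty": 0,"tz": 0,"wx": 0,"wy": 0,"wz": 0,"hand": 0}]}}

```text
clock: 16.78
eef_pos: [0.5949, -0.2498, 0.0983]
ee_rot: [-0.0, 0.983, -0.184, -0.001]
wrist_force: [-2.4, 1.1, 1.3]
finger_gap: 0.0003
gripper_force: 1.1
```

Run:
```python
from h import *
p=vision.camera("side"); a=p["color"][100:240,220:400]; cv2.imwrite("pics/s6.png",cv2.resize(a,(720,560),interpolation=cv2.INTER_CUBIC))
c=np.array([.5797,-.243,0]);ax=np.array([.932,-.36,0])
for v in(.8,.9,1.): print(v,(proj(p,c+ax*.08*np.sin(v-.5)+[0,0,.022+.08*np.cos(v-.5)])-[220,100])*4)
```

```text
0.8 [234.10692247 205.53582228]
0.9 [226.04985612 205.28313702]
1.0 [218.38846367 206.01761632]
```

View pics/s6.png

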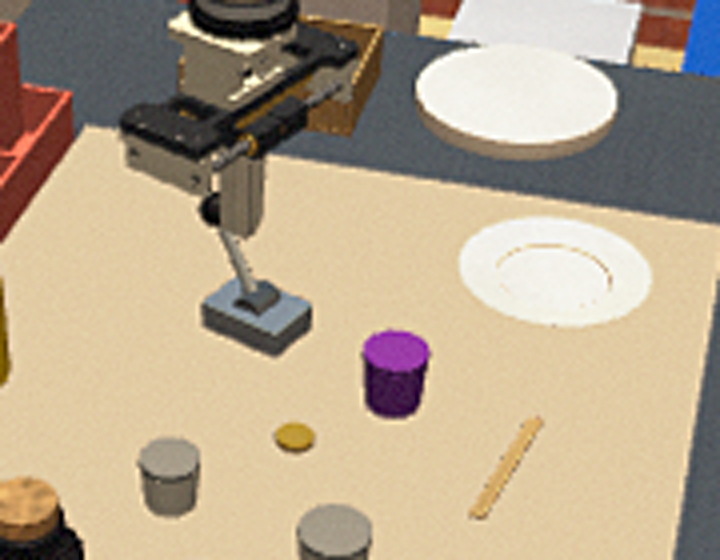

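The ball is at about (213,208), where lever value 1.0 is predicted (218,206). Pushing a little more to confirm the stop.

Call:
{"api": "send_rows", "payload": {"plan": [{"tx": 0.2,"ty": 0,"tz": 0,"wx": 0,"wy": 0,"wz": 0,"hand": 0},{"tx": 0.3,"ty": 0,"tz": 0,"wx": 0,"wy": 0,"wz": 0,"hand": 0},{"tx": 0.3,"ty": 0,"tz": 0,"wx": 0,"wy": 0,"wz": 0,"hand": 0},{"tx": 0.3,"ty": 0,"tz": 0,"wx": 0,"wy": 0,"wz": 0,"hand": 0}]}}

```text
clock: 17.17
eef_pos: [0.5953, -0.25, 0.0982]
ee_rot: [-0.001, 0.983, -0.184, -0.004]
wrist_force: [-6.8, 2.0, 4.0]
finger_gap: 0.0001
gripper_force: 3.8
```

The tool no longer advances and the force is climbing, so the lever is at its stop. Retreating.

Call:
{"api": "send_rows", "payload": {"plan": [{"tx": -0.5,"ty": 0,"tz": 0,"wx": 0,"wy": 0,"wz": 0,"hand": 0},{"tx": -1.5,"ty": 0,"tz": 0,"wx": 0,"wy": 0,"wz": 0,"hand": 0},{"tx": -3,"ty": 0,"tz": 0,"wx": 0,"wy": 0,"wz": 0,"hand": 0},{"tx": -4.5,"ty": 0,"tz": 0,"wx": 0,"wy": 0,"wz": 0,"hand": 0},{"tx": -6,"ty": 0,"tz": 0,"wx": 0,"wy": 0,"wz": 0,"hand": 0},{"tx": -7,"ty": 0,"tz": -1,"wx": 0,"wy": 0,"wz": 0,"hand": 0},{"tx": -7.5,"ty": 0,"tz": -3,"wx": 0,"wy": 0,"wz": 0,"hand": 0},{"tx": -7.5,"ty": 0,"tz": -5,"wx": 0,"wy": 0,"wz": 0,"hand": 0},{"tx": -7.5,"ty": 0,"tz": -7,"wx": 0,"wy": 0,"wz": 0,"hand": 0},{"tx": -7.5,"ty": 0,"tz": -8,"wx": 0,"wy": 0,"wz": 0,"hand": 0},{"tx": -7.5,"ty": 0,"tz": -8,"wx": 0,"wy": 0,"wz": 0,"hand": 0},{"tx": -7.5,"ty": 0,"tz": -8,"wx": 0,"wy": 0,"wz": 0,"hand": 0}]}}

```text
clock: 18.17
eef_pos: [0.529, -0.2242, 0.1787]
ee_rot: [0.0, 0.983, -0.184, 0.001]
wrist_force: [-0.5, 0.4, -0.3]
finger_gap: 0.0003
gripper_force: 0.0
```

Run:
```python
from h import *
p=vision.camera("side"); a=p["color"][100:310,150:430]; cv2.imwrite("pics/s7.png",cv2.resize(a,(784,588),interpolation=cv2.INTER_CUBIC))
```

```text
(no output)
```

View pics/s7.png

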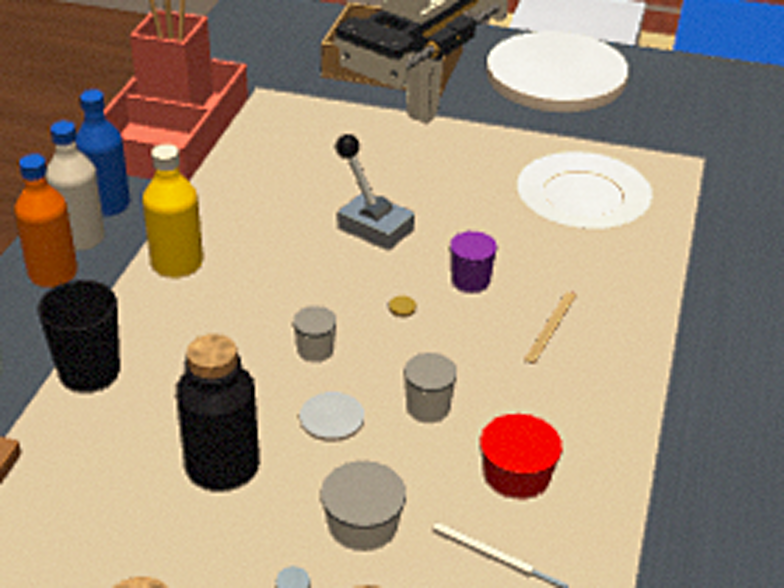

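The lever leans fully away from the robot, ball at (347,146). The jars and tubs in view are undisturbed and the arm is clear at (425,110).

```bash
python3 -c "
from station import bot
print(bot.hand_in())"
```

```text
the job is handed in; nothing more can be done
None
```

The job is handed in, with no verdict returned: I pointed at the tall jar and then the wide tub for over two seconds each and pushed the lamp lever to its far stop, with no sign that a jar, tub or bystander was touched or moved.

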